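Lengthen the telescoping pipette rest by one notch

ROBOT

A 7-joint arm with a two-finger parallel gripper is mounted at the origin on the work surface. World frame = base frame: x ahead of the robot, y to its left, z up, the work surface at z = 0. Lengths are in m, angles in rad, forces in N, time in s.
With the tool pointing down it reaches from about 0.4 to 0.85 m from the base axis. Payload 10.4 kg.
Tool frame: the origin (TCP) lies between the finger pads; the fingertips stand 22 mm ahead of it and the grasp point (between the pads) lies 3 mm ahead of it (r.nose_length is the distance from the TCP to the fingertips, in m); z points along the fingers, y is the line along which they close (so a half turn about z gives the same grasp; the last joint's range is limited). The gripper opens to 87 mm and grips with 3 to 60 N. Pads are 19 mm wide; open, the fingers measure 117 mm over their backs; the gripper's body (75 mm by 190 mm) begins 51 mm behind the grasp point.
Start: joints at [1.093, 0.332, -0.065, 1.46, 0.022, 1.35, -0.088], TCP at [0.275, -0.561, 0.213] pointing down, gripper open.
Joint ranges: [-2.6, 2.6], [-0.5, 2.12], [-1.47, 1.34], [0.16, 2.42], [-1.27, 4.41], [0.06, 2.06], [-2.6, 2.6]. Speed limits (rad/s): [2.22, 2.22, 2.79, 2.79, 3.14, 3.14, 3.14].

INTERFACE

Orientations are given as a unit quaternion [x, y, z, w].
In Python, from bench import readout, cams, r gives the robot as it stands. The module is installed in compiled form; this text tells all that it offers.
- The arm moves only by the tool step_arm, never from a script. Its argument "deltas" is a list that holds one entry, the list of rows, each a list of 7 numbers: the turn, a rotation vector about the tool's x, y, z in rad, then the shift along the tool's x, y, z in m, then the opening in per cent of the stroke, from 0 (shut) to 100 (fully open). A call has 1 to 20 rows; each row is the pose to reach, as a shift and turn from the pose commanded when the call began, along the tool's axes at that moment; what a row does not reach only later rows make up. A row lasts 1/8 s, in which the tool goes at most 62.5 mm and 10.7 degrees, less where a joint would pass 70% of its speed; a pose out of reach is approached as far as the arm can. A call with a gripper value outside its range is refused whole. The fingers move at their own pace and stop on an object; "squeeze" is the grip in N (left out, the last holds). Time passes only in rows, so rows that repeat a pose let the fingers close. It gives the time, the measured TCP pose, the force, the opening and the grip force at its end, in the units of the state.
- readout.read_state(): the state, without advancing time (a new reading comes with each control period).
- cams.camera(name): name is "side" or "top"; returns a dict with "img" (384x512x3 uint8, red, green, blue), "fx", "fy", "cx", "cy" (pixels), "k1" (the pictures are not rectified: a ray, as slopes to the right and down, at radius r is drawn at 1 + k1 r^2 times it, then the intrinsics apply), "origin" and "rotation" of the camera in the world. Camera axes: x right, y up, looking along -z (the intrinsics and any distortion apply to the point x, -y, -z); pixel columns grow to the right and rows downward; lengths in m; the calibration is good to about 2 mm. A picture is of the moment at which its call begins. There is no depth.
- r.close_job(): hands the job in; it is judged then, once.
The state is a dict: "time": time; "joint_positions": joint angles; "joint_vel": joint speeds; "joint_torque": joint torques, N m; "ee_pos": TCP position; "eef_rot": TCP orientation; "ft_force": force on the tool from outside, world axes, zero at the start; "torque": the same for the moment, N m; "width": finger opening in m; "grip_force": force on a finger pad.
Only numpy, scipy, OpenCV 4.12 (cv2) and the standard library are available. Lean on these libraries where they do the work, as an engineer would, in place of code of your own. Each camera call takes 0.05 s, during which the arm holds its last target. There are 200 camera calls.

TASK

The telescoping pipette rest is one hole too short: press its sprung button in and slide the sleeve outwards until the button pops up in the very next hole, then let go. The sleeve is thin, so press and push it gently with the fingertips and stop as soon as it clicks, and leave the things around it where they are.

Things in the scene. Friction and masses are not known exactly. Their poses are not given: they have to be found in the camera images.
- stand: fixed pipette rest: white base plate 290 x 90 x 12 mm, above it a level steel tube along the stand's x, clamped in a white slotted post 155 mm to -x of the origin; wire forks, up to 124 mm high, on that post and on the sleeve's +x end (93 mm to +x). Origin on the work surface under the button (within 4 mm along x); x is the way the sleeve slides out, z up. Loads over 30 N spoil it.
- plate_top (a point): point on the base plate's top above its origin. The tube is clamped differently each time, unmeasured: the sleeve's flat top is 43 to 71 mm above the work surface, and button and sleeve sit up to 4 mm to either side of this point along x. Feel for them: the button gives way on its spring; a fingertip that has pressed it flush rests hard on the sleeve ; press there only lightly.
- sleeve (a joint): slide of the sleeve along +x, m: 0 at first, 0.036 with the button in the very next hole (play 1 mm either way), where it stops hard; no farther, nor inwards. Grey thin-walled square tube 195 x 26 mm, four 12 mm square holes in its top, 36 mm apart; button at first in the third from the -x end. A cross rib, 14 mm high, 26 wide, 6 thick, on its top: -x face 13 mm to +x of that hole's centre.
- button (a joint): how far the dark round domed button (10 mm thick, hemispherical top, 6 mm proud of the sleeve) is pressed straight down, m: 0 popped up, 0.006 flush; spring 3 N at first, 6 N flush. Flush, a fingertip on it can push the rib to +x (10 to 20 N): the sleeve's wall then slips over the dome and keeps it down (about 0.008; pushing takes 3 to 5 N) until the next hole lets it pop up.
- micropipette: micropipette lying beside the rest, 240 mm long, 32 mm high; leave alone. Origin under its middle.
- tube_rack: yellow rack with capped tubes, 72 x 180 mm, 109 mm high; leave alone. Origin under its middle.
- tip_box: white box of pipette tips, 115 x 80 mm, 57 mm high; leave alone. Origin under its middle.
- media_bottle: bottle, 68 mm in diameter, 150 mm high; leave alone. Origin under its middle.

How it is judged:
By the outcome, as a careful person would: the job done as asked, in the order asked, and still so for the second after the job is handed in, with the robot touching nothing.
It also fails if it takes over 51 s, if anything falls off the work surface, if the arm or the gripper's body presses on something with over 40 N, if the wrist force passes 120 N, or if a joint passes its speed limit or range.

## Working session

There is one attempt and no reset: what is moved stays moved. The work goes in short steps, Python scripts to look and compute and a tool call to move; the robot and the scene stay as the last step left them, time stands still between calls to the robot, and variables do not carry over. Pictures are saved under pics/ and viewed, at most 10 in all, crops included, and the job is handed in when it is done.

Besides the shell and the picture viewer there is one more tool, called after ">>>" as name(argument=value, ...) on one line, values as JSON. step_arm: Moves the arm, as the interface text tells. Its arguments: {"type":"object","properties":{"deltas":{"type":"array"},"squeeze":{"type":"number"}},"required":["deltas"]}

```bash
mkdir -p pics; cat > h.py <<'E'
import numpy as np, cv2
from bench import readout, cams, r
from scipy.spatial.transform import Rotation as R
def shot(n,f):
    c=cams.camera(n); cv2.imwrite('pics/'+f,c['img'][:,:,::-1]); return c
def K(c): return np.array([[c['fx'],0,c['cx']],[0,c['fy'],c['cy']],[0,0,1.]]),np.array([c['k1'],0,0,0,0.])
def rotm(c):
    M=np.array(c['rotation'],float); return M if M.shape==(3,3) else R.from_quat(M).as_matrix()
def ray(c,uv):
    k,d=K(c); p=cv2.undistortPointsIter(np.array([[uv]],float),k,d,None,None,(3,50,1e-9))[0,0]
    return np.array(c['origin']),rotm(c)@np.array([p[0],-p[1],-1])
def at_z(c,uv,z):
    o,v=ray(c,uv); return o+v*(z-o[2])/v[2]
def proj(c,P):
    k,d=K(c); q=(np.atleast_2d(P)-np.array(c['origin']))@rotm(c)*[1,-1,-1]
    return cv2.projectPoints(q,np.zeros(3),np.zeros(3),k,d)[0][:,0]
E
python3 - <<'E'
from h import *
for n in('top','side'):
    c=shot(n,n+'1.png'); print(n,c['origin'],c['rotation'],c['fx'],c['k1'])
s=readout.read_state();print(s)
E
```

```text
top [4.63467092e-01 4.17804238e-04 9.78405827e-01] [ 0.04260177 -0.03578451 -0.70499613  0.70702547] 377.17456228599724 -0.07634088307856546
side [0.49404873 0.83911368 0.92570783] [-0.01352309  0.36923684  0.92863356 -0.03348125] 493.1101343083091 0.04479220624418062
{'time': 0.1, 'joint_positions': array([ 1.09342619,  0.33277879, -0.06469896,  1.46083984,  0.02162848,
        1.34990104, -0.0884899 ]), 'joint_vel': array([ 0.00041887, -0.00103394,  0.00054921, -0.00058841,  0.00059557,
       -0.00014065, -0.00080048]), 'joint_torque': array([ 1.26463819e-03, -6.24541926e+01,  2.43590889e-02, -3.90720212e+01,
       -6.14323304e-02,  3.65529978e-02,  3.54165627e-05]), 'ee_pos': array([ 0.2743687 , -0.56116888,  0.21276053]), 'eef_rot': array([ 9.74255169e-01,  2.25447303e-01, -1.79228773e-04, -5.88700375e-04]), 'ft_force': array([ 0.25237462, -0.10475184,  0.17540164]), 'torque': array([-0.00767063, -0.03434753, -0.03037066]), 'grip_force': 0.0, 'width': 0.08664811535005897}
```

View pics/top1.png

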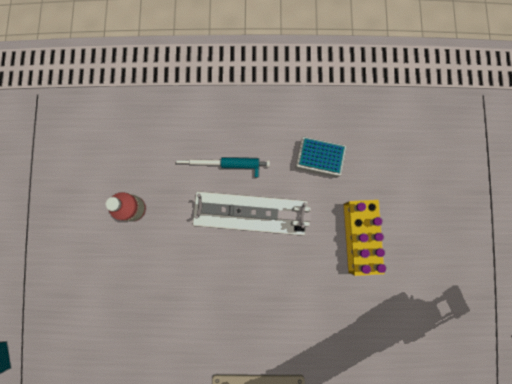

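View pics/side1.png

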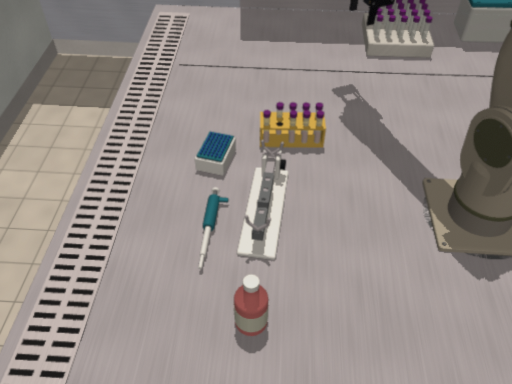

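```bash
python3 - <<'E'
import cv2
a=cv2.imread('pics/top1.png')[180:250,180:320];b=cv2.imread('pics/side1.png')[130:265,225:305]
cv2.imwrite('pics/c1.png',cv2.resize(a,(800,400),interpolation=2)); cv2.imwrite('pics/c2.png',cv2.resize(b,None,fx=4.4,fy=4.4,interpolation=2))
E
```

```text
(no output)
```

View pics/c1.png

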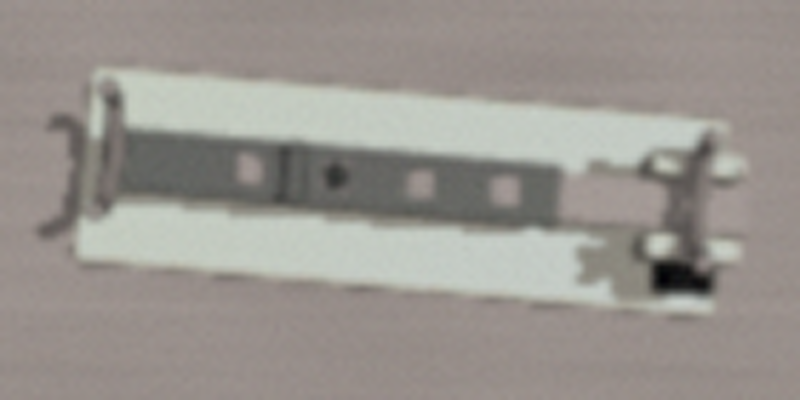

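View pics/c2.png

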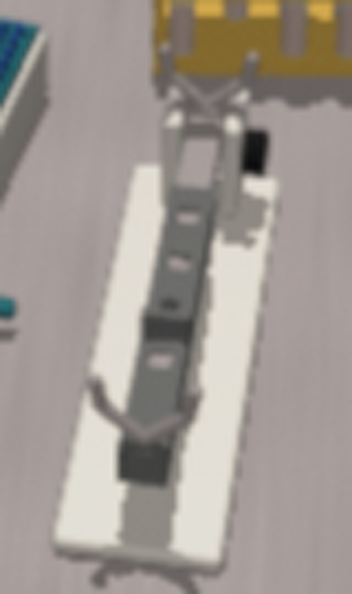

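```bash
python3 - <<'E'
from h import *
t=cams.camera('top');s=cams.camera('side')
T=lambda x,y:((x+.5)/(800/140)-.5+180,(y+.5)/(400/70)-.5+180)
S=lambda x,y:((x+.5)/4.4-.5+225,(y+.5)/4.4-.5+130)
def tri(a,b):
    A,r=[],[];
    o1,v1=ray(t,a);o2,v2=ray(s,b)
    M=np.stack([v1,-v2],1);k=np.linalg.lstsq(M,o2-o1,rcond=None)[0]
    p,q=o1+k[0]*v1,o2+k[1]*v2
    return (p+q)/2,np.linalg.norm(p-q)
for n,a,b in[('button',(335,177),(170,303)),('h4',(248,168),(160,360)),('h2',(420,184),(180,263)),('h1',(505,190),(189,217)),('tip-x',(559,197),(197,189))]:
    print(n,tri(T(*a),S(*b)))
C=np.array([at_z(t,T(*p),.012) for p in[(97,70),(728,122),(715,315),(80,262)]])
print(C,C.mean(0)); d=(C[0]+C[3]-C[1]-C[2]);print('yaw',np.arctan2(d[1],d[0]),np.linalg.norm(d)/2)
for q in[(140,167),(277,181),(222,567),(55,543)]: print('side',at_z(s,S(*q),.012))
for z in(.043,.057,.071):
  x=[at_z(t,T(*p),z)for p in[(248,168),(420,184),(505,190)]];print(z,np.linalg.norm(x[0]-x[1])/72e-3,np.linalg.norm(x[0]-x[2])/108e-3, at_z(t,T(335,177),z+.005))
E
```

```text
button (array([0.52266735, 0.04792899, 0.06970071]), np.float64(0.00046080666178625483))
h4 (array([0.5262333 , 0.08518759, 0.06546395]), np.float64(0.0013020087891133442))
h2 (array([0.51960174, 0.01210655, 0.06381579]), np.float64(0.0016173460566032444))
h1 (array([ 0.51678056, -0.02397271,  0.06388982]), np.float64(0.002344099555578658))
tip-x (array([ 0.51360868, -0.04687568,  0.06383189]), np.float64(0.002860856188148991))
[[ 0.57481472  0.15922306  0.012     ]
 [ 0.55190114 -0.12584429  0.012     ]
 [ 0.4654137  -0.11910925  0.012     ]
 [ 0.48806808  0.16520592  0.012     ]] [0.52004941 0.01986886 0.012     ]
yaw 1.4909360390931155 0.2856015169159067
side [ 0.54878669 -0.11669367  0.012     ]
side [ 0.46532829 -0.11039488  0.012     ]
side [0.48751345 0.1773499  0.012     ]
side [0.57459542 0.16838326 0.012     ]
0.043 1.0446211494047755 1.0389898070242534 [0.52431739 0.04905661 0.048     ]
0.057 1.0289865492427597 1.0234394898451593 [0.52340176 0.04832474 0.062     ]
0.071 1.013351949080744 1.0078891726660655 [0.52248614 0.04759286 0.076     ]
```

```bash
cat >> h.py <<'E'
YAW=1.488
def delta(p):
    s=readout.read_state(); A=R.from_quat(s['eef_rot'])
    B=R.from_matrix(np.array([[np.cos(YAW),np.sin(YAW),0],[np.sin(YAW),-np.cos(YAW),0],[0,0,-1]]))
    print(np.round((A.inv()*B).as_rotvec(),4),np.round(A.inv().apply(np.array(p)-s['ee_pos']),4),s['time'])
E
python3 -c "
from h import *
delta([.5229,.050,.18])"
```

```text
[-8.0000e-04 -4.0000e-04 -1.0332e+00] [ 0.4917 -0.44    0.0333] 0.2
```

>>> step_arm(deltas=[[[0,0,-0.17,0.041,-0.037,0.003,0],[0,0,-0.34,0.082,-0.073,0.006,0],[0,0,-0.5,0.123,-0.11,0.008,0],[0,0,-0.65,0.164,-0.147,0.011,0],[0,0,-0.8,0.205,-0.183,0.014,0],[0,0,-0.95,0.246,-0.22,0.017,0],[0,0,-1.033,0.287,-0.257,0.019,0],[0,0,-1.033,0.328,-0.293,0.022,0],[0,0,-1.033,0.369,-0.33,0.025,0],[0,0,-1.033,0.41,-0.367,0.028,0],[0,0,-1.033,0.451,-0.403,0.03,0],[0,0,-1.033,0.475,-0.425,0.033,0],[0,0,-1.033,0.4917,-0.44,0.0333,0],[0,0,-1.033,0.4917,-0.44,0.0333,0],[0,0,-1.033,0.4917,-0.44,0.0333,0]]], squeeze=20)

```text
time: 2.08
ee_pos: [0.5228, 0.0488, 0.18]
eef_rot: [0.736, 0.677, -0.0, 0.0]
ft_force: [0.3, -0.1, 0.3]
width: 0.0001
grip_force: 0.0
```

```bash
python3 - <<'E'
from h import *
delta([.5229,.050,.108])
s=readout.read_state();print(s['ee_pos'],s['ft_force'],s['width'])
c=shot('side','s2.png');b=c['img'][90:240,215:315,::-1];cv2.imwrite('pics/s2c.png',cv2.resize(b,None,fx=4,fy=4,interpolation=2))
E
```

```text
[-0.0003  0.0006 -0.001 ] [0.0013 0.     0.072 ] 2.075
[0.52278749 0.0487783  0.1799997 ] [ 0.31232583 -0.07641305  0.27793036] 0.00011662851351901477
```

View pics/s2c.png

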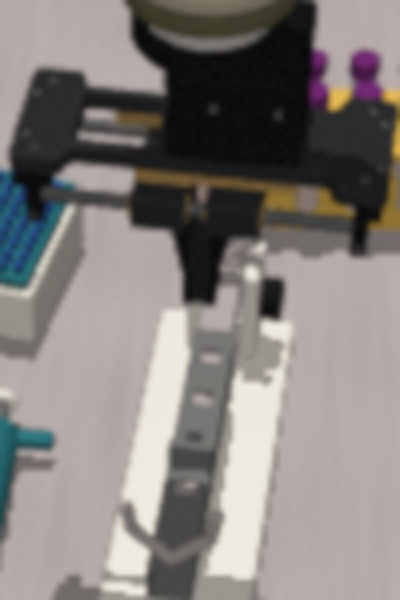

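>>> step_arm(deltas=[[[0,0,0,0,0,0.04,0],[0,0,0,0,0,0.072,0],[0,0,0,0,0,0.072,0],[0,0,0,0,0,0.072,0]]])

```text
time: 2.62
ee_pos: [0.5237, 0.0494, 0.1095]
eef_rot: [0.736, 0.677, 0.001, 0.001]
ft_force: [-0.4, -0.1, 1.0]
width: 0.0004
grip_force: 0.0
```

```bash
python3 - <<'E'
from h import *
s=readout.read_state();print(s['ee_pos'],s['ft_force'])
c=shot('side','s3.png');b=c['img'][130:230,225:305,::-1];cv2.imwrite('pics/s3c.png',cv2.resize(b,None,fx=6,fy=6,interpolation=2))
B=np.array([.5227,.048,.064]);d=np.array([.083,.9966,0]);e=np.array([.9966,-.083,0])
for q in [B+d*13-d*12.987+[0,0,.014]]:
  print([proj(c,q+e*k*.013) for k in(-1,1)])
tip=s['ee_pos']-[0,0,.022]; print([proj(c,tip+d*.0095+e*k*.015) for k in(-1,1)])
E
```

```text
[0.52368556 0.04935041 0.10952095] [-0.41894374 -0.10955019  1.04176814]
[array([[267.95746312, 200.75007346]]), array([[256.92023073, 199.48267592]])]
[array([[268.65937501, 197.38129048]]), array([[255.86441097, 195.9218705 ]])]
```

View pics/s3c.png

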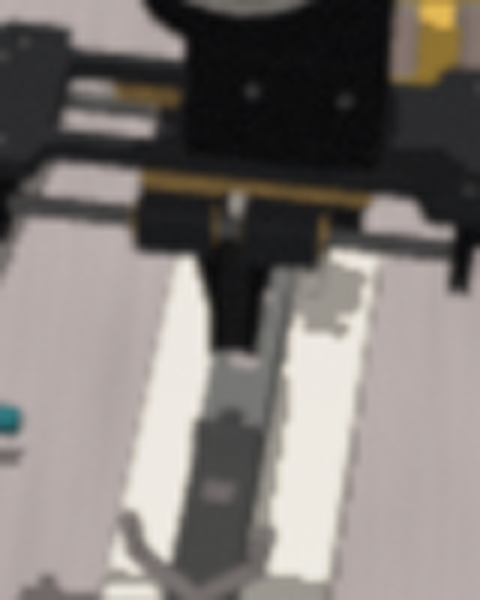

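```bash
python3 - <<'E'
from h import *
print(r.nose_length, [a for a in dir(r) if a[0]!='_'])
t=shot('top','t4.png');c=cams.camera('side')
s=readout.read_state();print(s['ee_pos'],R.from_quat(s['eef_rot']).as_matrix().round(4).tolist())
for z in(.0775,.0875,.1,.11):print(z,at_z(c,(264.2,188.5),z))
g=c['img'][180:206,258:272].mean(2).astype(int);print(g)
E
```

```text
0.022 ['PlanningError', 'close_job', 'nose_length']
[0.52388858 0.04968696 0.10959462] [[0.0833, 0.9965, 0.0023], [0.9965, -0.0833, -0.0002], [-0.0, 0.0023, -1.0]]
0.0775 [0.52170216 0.02260975 0.0775    ]
0.0875 [0.52137613 0.03223598 0.0875    ]
0.1 [0.52096861 0.04426876 0.1       ]
0.11 [0.52064258 0.05389498 0.11      ]
[[207 133  46  20  23  21  21  19  17  28  77 117 125 116]
 [226 167  64  21  22  20  23  20  17  27  76 109 117 115]
 [228 174  73  24  22  21  21  19  16  27  73 105 116 112]
 [228 173  73  24  21  21  20  18  16  28  79 109 116 108]
 [228 173  72  24  22  23  21  19  15  35  89 114 116 104]
 [228 171  67  22  22  22  22  21  17  40  92 116 115 100]
 [228 169  60  19  23  21  21  19  22  55  98 116 116  97]
 [228 170  63  29  32  34  35  26  26  66 103 116 115  95]
 [229 181  99  74  79  86  90  72  53  78 106 116 112  95]
 [230 204 144 113 114 131 143 131 117 122 122 118 105  94]
 [230 209 155 121 119 139 154 156 156 149 131 117 100 103]
 [229 198 141 120 118 124 132 137 140 135 123 117  98 118]
 [229 191 134 119 118 119 120 121 122 119 118 115  96 120]
 [225 180 127 118 118 119 118 118 117 118 117 113  96 122]
 [219 170 124 118 118 118 118 118 118 119 116 108  96 124]
 [211 159 123 118 118 118 118 118 119 118 117 105  97 127]
 [198 143 121 118 117 117 116 117 118 117 116 101 103 132]
 [192 135 119 113 108 107 109 114 118 118 116  97 107 137]
 [179 126 115 101  87  83  87 101 113 117 115  94 111 141]
 [146 110 102  88  72  71  71  91 111 115 112  95 121 146]
 [ 95  82  81  74  69  69  70  89 103 104 102  95 124 150]
 [ 81  72  72  71  71  70  71  74  76  79  87  99 130 154]
 [ 77  70  70  69  71  71  71  71  71  70  74 106 136 156]
 [ 77  69  70  70  70  70  70  71  69  67  71 111 141 156]
 [ 77  70  70  70  71  69  70  70  70  66  73 120 145 156]
 [ 76  71  71  71  70  70  70  71  69  65  77 122 148 159]]
```

```bash
python3 - <<'E'
from h import *
t=cams.camera('top');c=cams.camera('side');s=readout.read_state()
A=R.from_quat(s['eef_rot']);im=[]
P=lambda x,y,z:s['ee_pos']+A.apply([x,y,z])
for k,(x0,x1,y0,y1) in ((t,(180,320,130,235)),(c,(205,325,90,215))):
    i=cv2.resize(k['img'][y0:y1,x0:x1,::-1].copy(),None,fx=3.3,fy=3.3,interpolation=2)
    def L(pts,col):
        q=(proj(k,np.array(pts))-[x0,y0]+.5)*3.3
        cv2.polylines(i,[q.round().astype(int)],True,col,1)
    L([P(a*.0375,b*.095,-.048) for a,b in((1,1),(1,-1),(-1,-1),(-1,1))],(0,0,255))
    L([P(a*.0095,b*.008,.022) for a,b in((1,1),(1,-1),(-1,-1),(-1,1))],(0,255,0))
    L([P(a*.0095,b*.008,0) for a,b in((1,1),(1,-1),(-1,-1),(-1,1))],(255,255,0))
    im.append(cv2.copyMakeBorder(i,0,max(0,420-i.shape[0]),0,0,0)[:420])
cv2.imwrite('pics/o4.png',cv2.resize(np.hstack(im),None,fx=.92,fy=.92))
E
```

```text
(no output)
```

View pics/o4.png

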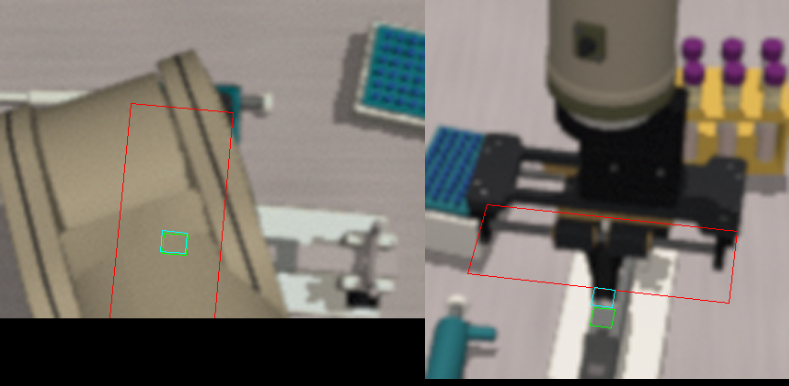

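```bash
cat >> h.py <<'E'
def tri(t,a,s,b):
    o1,v1=ray(t,a);o2,v2=ray(s,b)
    k=np.linalg.lstsq(np.stack([v1,-v2],1),o2-o1,rcond=None)[0]
    p,q=o1+k[0]*v1,o2+k[1]*v2
    return (p+q).round(4)/2,np.round(p-q,4)
E
python3 - <<'E'
from h import *
t=cams.camera('top');c=cams.camera('side')
print({k:t[k] for k in('fx','fy','cx','cy')},{k:c[k] for k in('fx','fy','cx','cy','k1')})
print('cap',tri(t,(112.5,204),c,(251,280)))
a=cv2.imread('pics/top1.png');b=cv2.imread('pics/side1.png')
A=cv2.resize(a[130:215,90:355],None,fx=3,fy=3,interpolation=2);B=cv2.resize(b[95:345,185:345],None,fx=2.3,fy=2.3,interpolation=2)
cv2.imwrite('pics/c5.png',np.vstack([A]))
h=np.zeros((600,800,3),np.uint8);h[:255,:795]=A[:255,:795];cv2.imwrite('pics/c5.png',np.vstack([A,cv2.resize(b[120:220,180:340],(795,340),interpolation=2)[:345]]))
E
```

```text
{'fx': 377.17456228599724, 'fy': 377.17456228599724, 'cx': 254.24471196254015, 'cy': 193.40447708559805} {'fx': 493.1101343083091, 'fy': 493.1101343083091, 'cx': 250.93021736507697, 'cy': 193.12237603552794, 'k1': 0.04479220624418062}
cap (array([0.53135, 0.32685, 0.1464 ]), array([ 0.0001, -0.    ,  0.    ]))
```

View pics/c5.png

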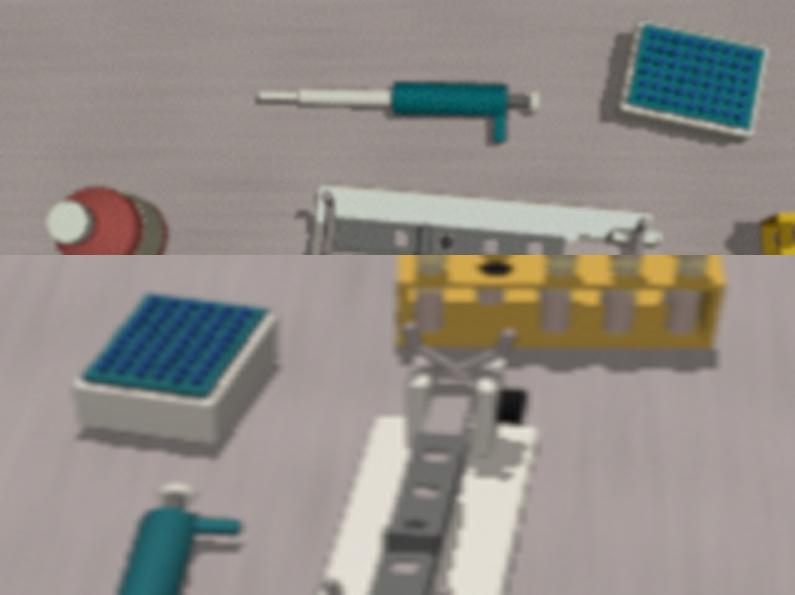

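```bash
python3 - <<'E'
from h import *
t=cams.camera('top');c=cams.camera('side')
T=lambda x,y:((x+.5)/3-.5+90,(y+.5)/3-.5+130)
S=lambda x,y:((x+.5)/(795/160)-.5+180,(y-255+.5)/3.4-.5+120)
# side order: side left = +x, near = +y
for a,b in (((640,22),(78,387)),((768,45),(150,295)),((752,137),(275,312)),((622,107),(216,405))):
    print('box',tri(t,T(*a),c,S(*b)))
for a,b in (((318,187),None),((652,215),(380,418))):
    if b: print('plate far',tri(t,T(*a),c,S(*b)))
print('pip end',tri(t,T(535,100),c,S(177,492)), 'trig', tri(t,T(500,140),c,S(235,527)))
print('button',tri(t,T(446,242),c,S(417,524)))
E
```

```text
box (array([ 0.7127 , -0.11455,  0.0365 ]), array([ 0.0023, -0.0001,  0.0006]))
box (array([ 0.68955, -0.2221 ,  0.04245]), array([ 0.0063, -0.0002,  0.0016]))
box (array([ 0.6144 , -0.20725,  0.0403 ]), array([-0.0002,  0.    , -0.    ]))
box (array([ 0.6377, -0.0982,  0.0379]), array([ 0.0043, -0.0001,  0.0008]))
plate far (array([ 0.55105, -0.12715,  0.00195]), array([ 0.0014, -0.    ,  0.0001]))
pip end (array([ 0.64935, -0.0255 ,  0.01525]), array([ 0.0016, -0.    ,  0.0003])) trig (array([0.6156 , 0.0047 , 0.01145]), array([ 0.0002, -0.    ,  0.    ]))
button (array([0.52265, 0.0477 , 0.0686 ]), array([ 0.0017, -0.0001,  0.0001]))
```

```bash
python3 - <<'E'
from h import *
t=cams.camera('top');c=cams.camera('side')
for uv in((212,376),(303,376)):print('top base',at_z(t,uv,.01))
for uv in((425,181),(440,249)):print('side base',at_z(c,uv,.01))
# table seams/slots
print('bottle base-ish top',at_z(t,(137,208),.0))
for uv in ((181,66),(492,75)): print('side seam',at_z(c,uv,0))
for uv in ((38,95),(22,382),(484,95),(496,382)): print('top seam',at_z(t,uv,0))
for uv in ((0,90),(256,87),(511,88)): print('top rail edge',at_z(t,uv,0))
for uv in ((186,15),(128,195),(67,375)): print('side rail edge',at_z(c,uv,0))
M=rotm(t);print(M@[0,0,-1],rotm(c)@[0,0,-1])
E
```

```text
top base [0.11167818 0.11402386 0.01      ]
top base [ 0.11307825 -0.11328865  0.01      ]
side base [ 0.10855816 -0.09930467  0.01      ]
side base [0.11180141 0.12105881 0.01      ]
bottle base-ish top [0.53312476 0.31789228 0.        ]
side seam [ 0.83730071 -0.60835565  0.        ]
side seam [-0.19304734 -0.62161364  0.        ]
top seam [0.8479654  0.61591045 0.        ]
top seam [0.07379139 0.61690356 0.        ]
top seam [ 0.84866163 -0.626579    0.        ]
top seam [ 8.10956825e-02 -6.19475855e-01  1.11022302e-16]
top rail edge [0.86630616 0.73337698 0.        ]
top rail edge [0.86278246 0.00627801 0.        ]
top rail edge [ 8.71775376e-01 -7.09596006e-01 -1.11022302e-16]
side rail edge [ 0.87754967 -0.9635262   0.        ]
side rail edge [ 8.71708154e-01 -3.72500724e-03  1.11022302e-16]
side rail edge [0.87152261 0.46582173 0.        ]
[ 0.11066929  0.00978519 -0.99380912] [ 0.04984102 -0.68486589 -0.72696257]
```

```bash
python3 - <<'E'
from h import *
c=cams.camera('side')
a=cv2.imread('pics/side1.png').mean(2)[178:206,256:274].astype(int);print(a)
print(c['img'].mean(2)[178:206,256:274].astype(int)-a); print(readout.read_state()['ee_pos'])
E
```

```text
[[218 219 219 219 218 209 163 115 108 117 125 126 124 119 112 106  98  98]
 [218 219 218 218 217 202 154 112 107 131 150 153 153 144 122 107  92 101]
 [218 219 218 218 217 193 144 111 104 120 136 141 142 133 117 106  88  98]
 [218 219 218 219 215 178 125 108 106 108 111 112 115 113 108 105  87 103]
 [218 219 218 219 215 171 118 107 106 107 107 107 107 107 107 102  86 114]
 [219 219 218 218 211 164 115 107 106 107 107 107 107 107 105  98  87 124]
 [219 219 219 218 203 155 113 107 107 106 108 107 107 108 106  95  93 148]
 [219 219 218 217 194 145 112 108 107 108 107 108 107 107 106  92 104 177]
 [219 219 218 216 180 129 109 105 104 106 106 107 107 107 105  89 113 184]
 [219 219 219 216 175 122 108 102  97  98  99  98 104 107 105  87 118 187]
 [219 219 218 211 165 115 108 116 120 118 104  94 102 106 103  87 119 187]
 [219 219 218 203 156 113 110 134 150 150 137 121 113 107  96  85 124 189]
 [219 219 217 194 146 112 108 127 143 147 146 137 120 107  91  94 150 200]
 [219 219 216 181 129 110 108 113 122 125 128 123 113 106  89 108 177 214]
 [219 219 216 176 123 109 108 108 109 109 110 110 
[... 2996 characters left out ...]
 [  12   11    4   -2   -2   -3   -2   -1    0    5    9    9   10    9
    11   12   13   17]
 [  12   -3  -21  -25  -26  -22  -22  -20  -17  -10   -5   -3    3    8
    11   14   15   16]
 [  14    0  -18  -22  -24  -24  -25  -28  -29  -28  -28  -24   -5    8
    11   13   17   13]
 [  16    9    3   -1   -1   -3   -7  -13  -16  -17  -18  -17   -5    7
    13   13   17   13]
 [  15   10    7    6    5    5    6    5    5    5    4    3    2    9
    11   13   17   13]
 [  17   11    6    7    7    7    6    6    7    7    6    5    7   10
    12   13   18   13]
 [  12    4    6    6    7    7    7    5    6    8    7    7    8   10
    13   15   18   13]]
[0.52301667 0.0497817  0.10817155]
```

>>> step_arm(deltas=[[[0,0,0,0,0,0.002,0],[0,0,0,0,0,0.004,0],[0,0,0,0,0,0.004,0]]])

```text
time: 3.6
ee_pos: [0.5228, 0.0498, 0.1039]
eef_rot: [0.736, 0.677, -0.0, -0.0]
ft_force: [-0.4, 0.9, -0.2]
width: 0.0008
grip_force: 0.0
```

>>> step_arm(deltas=[[[0,0,0,0,0,0.002,0],[0,0,0,0,0,0.004,0],[0,0,0,0,0,0.004,0]]])

```text
time: 3.98
ee_pos: [0.5229, 0.0498, 0.0999]
eef_rot: [0.736, 0.677, -0.0, -0.0]
ft_force: [0.0, 0.9, 0.1]
width: 0.0006
grip_force: 0.0
```

>>> step_arm(deltas=[[[0,0,0,0,0,0.001,0],[0,0,0,0,0,0.002,0],[0,0,0,0,0,0.002,0]]])

```text
time: 4.35
ee_pos: [0.523, 0.0498, 0.0981]
eef_rot: [0.736, 0.677, -0.0, -0.0]
ft_force: [0.1, 0.7, -1.3]
width: 0.0003
grip_force: 0.0
```

>>> step_arm(deltas=[[[0,0,0,0,0,0.001,0],[0,0,0,0,0,0.002,0],[0,0,0,0,0,0.002,0]]])

```text
time: 4.72
ee_pos: [0.523, 0.0498, 0.0961]
eef_rot: [0.736, 0.677, -0.0, 0.0]
ft_force: [-0.5, 0.2, 0.9]
width: 0.0001
grip_force: 0.0
```

>>> step_arm(deltas=[[[0,0,0,0,0,0.001,0],[0,0,0,0,0,0.002,0],[0,0,0,0,0,0.002,0]]])

```text
time: 5.1
ee_pos: [0.523, 0.0498, 0.0941]
eef_rot: [0.736, 0.677, -0.0, 0.0]
ft_force: [-0.6, 1.1, 0.1]
width: 0.0001
grip_force: 0.0
```

>>> step_arm(deltas=[[[0,0,0,0,0,0.001,0],[0,0,0,0,0,0.002,0],[0,0,0,0,0,0.002,0]]])

```text
time: 5.48
ee_pos: [0.523, 0.0498, 0.0921]
eef_rot: [0.736, 0.677, -0.0, -0.0]
ft_force: [-0.1, -1.0, -0.1]
width: 0.0006
grip_force: 0.0
```

```bash
python3 - <<'E'
from h import *
c=cams.camera('side'); a=cv2.imread('pics/side1.png').mean(2)
print(c['img'].mean(2)[184:206,258:270].astype(int)); s=readout.read_state();tip=s['ee_pos']-[0,0,.022]
d=np.array([.083,.9966,0])
print(proj(c,[tip,tip+d*.0095]),s['ft_force'])
t=cams.camera('top');print(t['img'].shape)
E
```

```text
[[196 114  37  18  21  21  20  22  17  15  32  79]
 [217 147  53  17  23  21  21  21  17  17  41  91]
 [228 174  78  25  21  22  19  21  16  18  46  94]
 [229 186  99  32  21  22  22  21  17  21  54  97]
 [229 187 101  33  20  22  21  21  16  23  63 100]
 [229 187 100  33  22  21  22  21  17  25  72 104]
 [229 184  94  31  23  22  21  20  17  28  81 108]
 [229 180  85  28  23  23  21  18  17  36  90 113]
 [228 177  79  27  26  26  24  21  18  48  95 113]
 [225 169  80  47  49  47  40  39  36  64 102 111]
 [219 166 101  88  91  87  84  83  75  89 109 108]
 [212 159 120 115 115 116 116 115 108 110 116 106]
 [198 142 120 118 117 117 117 118 118 118 116 100]
 [193 136 120 113 109 106 108 114 117 118 115  97]
 [179 126 115 100  84  77  83 100 113 118 115  95]
 [146 110 103  85  62  57  60  87 110 116 112  96]
 [ 95  83  81  73  65  63  65  88 102 103 101  95]
 [ 81  72  72  72  70  71  70  74  76  77  83  98]
 [ 77  70  71  70  70  70  72  70  71  68  69 104]
 [ 77  71  70  70  69  70  70  70  70  67  68 110]
 [ 77  71  70  70  71  70  70  70  70  66  72 120]
 [ 77  70  70  70  70  70  71  70  70  67  79 123]]
[[262.97426788 198.91844852]
 [262.41528281 201.85767317]] [0.60347331 0.64996174 0.57976226]
(384, 512, 3)
```

```bash
python3 - <<'E'
from h import *
c=cams.camera('side');A=R.from_quat([.97425,.22545,0,0]);p=np.array([.27437,-.56117,.21276])
for sy in(-1,1):
  for y in (.0435,.0585): print(proj(c,[p+A.apply([x,sy*y,.022]) for x in(-.0095,.0095)]).round(1).tolist())
a=cv2.imread('pics/side1.png').mean(2)
print((a[0:34:1,340:400:2]/10).astype(int))
E
```

```text
[[368.7, 32.1], [363.0, 33.4]]
[[371.4, 34.5], [365.7, 35.8]]
[[353.7, 18.7], [348.2, 19.9]]
[[351.3, 16.5], [345.8, 17.6]]
[[ 9  9  9 ...  5  5  4]
 [ 9  9  9 ...  6  5  4]
 [ 9  9  9 ...  7  6  5]
 ...
 [ 9  9  9 ... 18 14 11]
 [ 9  9  9 ... 18 15 10]
 [ 9  9  9 ... 18 16 10]]
```

>>> step_arm(deltas=[[[0,0,0,0,0,0.001,0],[0,0,0,0,0,0.002,0],[0,0,0,0,0,0.003,0],[0,0,0,0,0,0.003,0]]])

```text
time: 6.12
ee_pos: [0.5229, 0.0498, 0.089]
eef_rot: [0.736, 0.677, -0.0, -0.0]
ft_force: [-0.6, 0.1, -0.2]
width: 0.0007
grip_force: 0.0
```

>>> step_arm(deltas=[[[0,0,0,0,0,0.001,0],[0,0,0,0,0,0.002,0],[0,0,0,0,0,0.003,0],[0,0,0,0,0,0.003,0]]])

```text
time: 6.62
ee_pos: [0.5229, 0.0498, 0.086]
eef_rot: [0.736, 0.677, -0.0, -0.0]
ft_force: [0.1, -0.8, 0.2]
width: 0.0004
grip_force: 0.0
```

>>> step_arm(deltas=[[[0,0,0,0,0,0.001,0],[0,0,0,0,0,0.002,0],[0,0,0,0,0,0.002,0]]])

```text
time: 7.0
ee_pos: [0.5229, 0.0498, 0.084]
eef_rot: [0.736, 0.677, -0.0, -0.0]
ft_force: [-0.5, 0.5, 0.3]
width: 0.0006
grip_force: 0.0
```

>>> step_arm(deltas=[[[0,0,0,0,0,0.001,0],[0,0,0,0,0,0.002,0],[0,0,0,0,0,0.002,0]]])

```text
time: 7.38
ee_pos: [0.523, 0.0498, 0.0821]
eef_rot: [0.736, 0.677, -0.0, -0.0]
ft_force: [-0.2, -0.7, -0.4]
width: 0.0002
grip_force: 0.0
```

>>> step_arm(deltas=[[[0,0,0,0,0,0.001,0],[0,0,0,0,0,0.002,0],[0,0,0,0,0,0.002,0]]])

```text
time: 7.75
ee_pos: [0.5229, 0.0498, 0.08]
eef_rot: [0.736, 0.677, -0.0, -0.0]
ft_force: [-0.5, -0.3, -0.1]
width: 0.0003
grip_force: 0.0
```

>>> step_arm(deltas=[[[0,0,0,0,0,0.001,0],[0,0,0,0,0,0.002,0],[0,0,0,0,0,0.002,0]]])

```text
time: 8.12
ee_pos: [0.523, 0.0498, 0.078]
eef_rot: [0.736, 0.677, -0.0, -0.0]
ft_force: [-0.2, 0.3, 0.2]
width: 0.0007
grip_force: 0.0
```

```bash
python3 - <<'E'
from h import *
c=cams.camera('side');print(c['img'].mean(2)[188:206,258:270].astype(int)); s=readout.read_state();print(s['ee_pos'],s['ft_force'])
E
```

```text
[[189 102  31  17  21  20  22  21  19  14  34  81]
 [208 133  46  19  21  21  22  23  17  17  47  92]
 [227 169  65  19  22  20  23  23  17  19  55  95]
 [229 177  77  24  23  21  23  20  17  23  63  98]
 [229 176  78  24  21  22  23  20  16  24  72 102]
 [225 168  70  23  22  22  21  20  14  28  79 105]
 [219 154  63  23  22  23  23  20  16  36  90 106]
 [211 139  52  20  19  23  22  19  18  42  92 102]
 [198 119  45  21  25  27  27  21  22  56  96  99]
 [191 111  52  40  37  35  32  24  30  72 103  95]
 [172  99  65  61  51  40  38  45  52  84 106  93]
 [132  82  73  67  57  54  54  72  79  89  98  90]
 [ 90  73  72  68  65  64  65  81  82  75  73  82]
 [ 81  72  71  71  70  72  71  73  73  70  69  91]
 [ 78  71  71  70  71  71  71  70  72  69  67 104]
 [ 78  70  70  71  71  70  70  70  70  68  69 111]
 [ 77  70  71  70  71  70  69  70  70  67  73 120]
 [ 76  70  71  71  70  71  71  71  71  66  78 124]]
[0.52298518 0.0497691  0.07809846] [ 0.47749094  1.07100627 -0.91489986]
```

>>> step_arm(deltas=[[[0,0,0,0,0,0.001,0],[0,0,0,0,0,0.002,0],[0,0,0,0,0,0.002,0]]])

```text
time: 8.55
ee_pos: [0.5229, 0.0498, 0.076]
eef_rot: [0.736, 0.677, -0.0, -0.0]
ft_force: [-0.3, 0.3, -0.3]
width: 0.0006
grip_force: 0.0
```

>>> step_arm(deltas=[[[0,0,0,0,0,0.001,0],[0,0,0,0,0,0.002,0],[0,0,0,0,0,0.002,0]]])

```text
time: 8.93
ee_pos: [0.5229, 0.0498, 0.0741]
eef_rot: [0.736, 0.677, -0.0, -0.0]
ft_force: [0.2, -0.9, 0.1]
width: 0.0003
grip_force: 0.0
```

>>> step_arm(deltas=[[[0,0,0,0,0,0.001,0],[0,0,0,0,0,0.002,0],[0,0,0,0,0,0.002,0]]])

```text
time: 9.3
ee_pos: [0.523, 0.0498, 0.072]
eef_rot: [0.736, 0.677, -0.0, -0.0]
ft_force: [-0.7, -0.5, 0.7]
width: 0.0003
grip_force: 0.0
```

>>> step_arm(deltas=[[[0,0,0,0,0,0.001,0],[0,0,0,0,0,0.002,0],[0,0,0,0,0,0.002,0]]])

```text
time: 9.68
ee_pos: [0.523, 0.0497, 0.0701]
eef_rot: [0.736, 0.677, -0.0, 0.0]
ft_force: [0.8, -0.6, -0.1]
width: 0.0004
grip_force: 0.0
```

```bash
python3 - <<'E'
from h import *
c=cams.camera('side');print(c['img'].mean(2)[190:210,258:270].astype(int)); s=readout.read_state();print(s['ee_pos'],s['ft_force'])
cv2.imwrite('pics/s9.png',cv2.resize(c['img'][120:240,205:325,::-1],None,fx=5,fy=5,interpolation=2))
E
```

```text
[[181  87  24  18  22  23  22  22  18  16  33  77]
 [197 116  37  17  22  20  19  22  16  18  48  91]
 [217 146  52  19  22  20  20  23  16  23  62  99]
 [224 162  61  20  22  21  22  20  17  25  71  99]
 [219 154  62  20  22  19  23  21  16  26  71  95]
 [211 139  52  18  22  23  23  19  17  29  78  97]
 [197 118  44  18  21  23  22  20  16  36  88  98]
 [188 102  37  19  21  23  23  20  18  41  89  94]
 [166  77  28  22  23  22  22  17  17  45  90  92]
 [131  68  43  39  37  35  31  25  24  49  82  88]
 [ 91  68  63  62  59  55  52  50  49  58  68  82]
 [ 81  71  71  71  71  71  71  70  70  69  70  91]
 [ 78  71  70  71  71  72  72  71  71  68  69 104]
 [ 77  71  71  71  70  70  71  70  70  68  68 111]
 [ 77  70  71  71  70  71  70  70  70  67  72 120]
 [ 75  70  71  71  72  70  70  71  69  66  77 124]
 [ 75  71  71  72  71  72  72  71  71  67  84 126]
 [ 74  72  73  72  72  71  72  71  71  70  96 133]
 [ 73  72  73  72  73  72  72  73  70  70 105 139]
 [ 75  80  82  78  77  77  74  72  71  71 111 141]]
[0.52299724 0.04977281 0.07010222] [ 0.15025575 -0.0192229  -0.8108531 ]
```

View pics/s9.png

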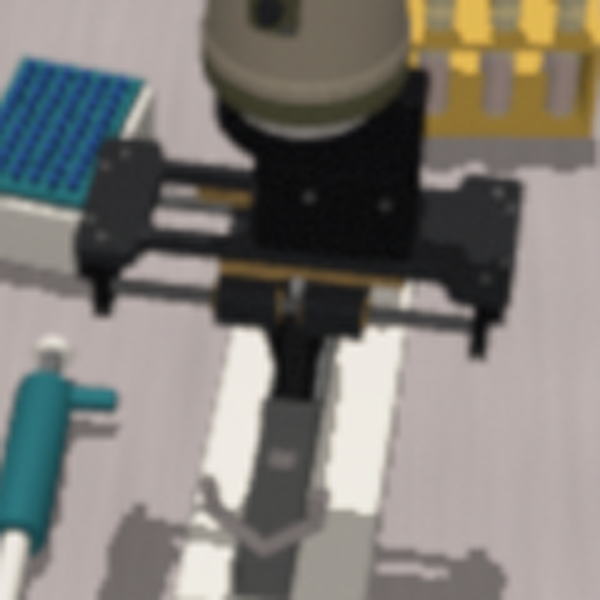

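>>> step_arm(deltas=[[[0,0,0,0,0,0.001,0],[0,0,0,0,0,0.0015,0],[0,0,0,0,0,0.0015,0]]])

```text
time: 10.1
ee_pos: [0.523, 0.0498, 0.0686]
eef_rot: [0.736, 0.677, -0.0, 0.0]
ft_force: [0.0, 0.3, -0.7]
width: 0.0005
grip_force: 0.0
```

>>> step_arm(deltas=[[[0,0,0,0,0,0.001,0],[0,0,0,0,0,0.0015,0],[0,0,0,0,0,0.0015,0]]])

```text
time: 10.48
ee_pos: [0.523, 0.0498, 0.0671]
eef_rot: [0.736, 0.677, -0.0, -0.0]
ft_force: [-0.4, 0.8, 0.5]
width: 0.0006
grip_force: 0.0
```

>>> step_arm(deltas=[[[0,0,0,0,0,0.001,0],[0,0,0,0,0,0.0015,0],[0,0,0,0,0,0.0015,0]]])

```text
time: 10.85
ee_pos: [0.5232, 0.0498, 0.0658]
eef_rot: [0.736, 0.677, 0.0, 0.0]
ft_force: [-0.6, 0.5, 3.4]
width: 0.0009
grip_force: 1.4
```

>>> step_arm(deltas=[[[0,0,0,0,0,0.001,0],[0,0,0,0,0,0.0015,0],[0,0,0,0,0,0.0015,0]]])

```text
time: 11.22
ee_pos: [0.5231, 0.0498, 0.0642]
eef_rot: [0.736, 0.677, 0.0, 0.0]
ft_force: [0.4, 0.1, 3.6]
width: 0.0
grip_force: 1.7
```

```bash
python3 - <<'E'
from h import *
c=cams.camera('side');a=c['img'].mean(2)[186:206,254:272].astype(int);print(a); s=readout.read_state();print(s['ee_pos'],s['ft_force'],s['torque'])
E
```

```text
[[ 55  50  49  38  28  29  24  21  21  23  36  35  27  28  27  26  27  27]
 [147 132 128  93  41  25  19  20  20  22  27  27  28  27  27  25  26  27]
 [219 210 204 154  74  25  16  17  22  23  24  25  24  24  26  26  30  31]
 [232 231 228 188 102  33  14  17  22  20  22  21  18  21  21  31  49  60]
 [233 233 231 209 134  45  13  18  21  22  21  20  15  12  21  53  72  98]
 [233 233 232 227 167  61  13  19  22  21  22  20  17  12  30  74  88 118]
 [233 233 233 229 177  79  24  19  23  18  22  20  15  15  38  88  94 121]
 [233 233 233 230 188 100  32  19  24  21  20  20  16  21  55  91  94 123]
 [233 233 233 231 200 121  40  20  22  21  20  20  16  25  68  94  94 125]
 [233 233 233 231 209 134  47  20  23  22  21  20  15  25  71  92  97 128]
 [233 233 233 230 193 111  40  19  20  21  22  19  15  29  76  91 102 133]
 [233 233 233 229 181  90  30  18  22  24  22  18  15  34  86  92 108 138]
 [233 233 232 223 165  75  28  20  24  23  22  20  15  34  77  84 112 142]
 [233 233 226 195 131  68  44  38  37  34  31  25  21  37  62  75 120 147]
 [233 232 217 155  90  68  62  61  57  56  53  51  48  57  65  80 124 151]
 [233 231 210 142  81  71  70  71  70  70  69  70  70  68  69  91 130 156]
 [233 231 200 128  78  70  71  70  71  71  71  71  71  69  69 104 138 157]
 [233 231 199 126  77  70  71  70  70  71  69  71  71  68  69 111 142 157]
 [234 231 198 126  77  71  71  70  70  71  70  71  70  67  72 120 147 158]
 [234 231 195 119  76  71  70  70  71  70  71  70  69  67  78 124 148 161]]
[0.52311286 0.04978619 0.06421154] [-0.10393637  0.12265464  3.97553605] [ 0.00351127 -0.11196167 -0.00319886]
```

>>> step_arm(deltas=[[[0,0,0,0,0,0.001,0],[0,0,0,0,0,0.002,0],[0,0,0,0,0,0.002,0]]])

```text
time: 11.65
ee_pos: [0.5231, 0.0498, 0.0622]
eef_rot: [0.736, 0.677, 0.0, 0.0]
ft_force: [-0.0, 0.4, 4.5]
width: 0.0003
grip_force: 2.2
```

>>> step_arm(deltas=[[[0,0,0,0,0,0.0005,0],[0,0,0,0,0,0.001,0],[0,0,0,0,0,0.001,0]]])

```text
time: 12.02
ee_pos: [0.5231, 0.0498, 0.0612]
eef_rot: [0.736, 0.677, 0.0, 0.0]
ft_force: [-0.8, -1.2, 4.0]
width: 0.0005
grip_force: 2.4
```

>>> step_arm(deltas=[[[0,0,0,0,0,0.0005,0],[0,0,0,0,0,0.0005,0]]])

```text
time: 12.28
ee_pos: [0.5231, 0.0498, 0.0607]
eef_rot: [0.736, 0.677, 0.0, 0.0]
ft_force: [-0.5, -0.6, 4.8]
width: 0.0005
grip_force: 2.5
```

>>> step_arm(deltas=[[[0,0,0,0,0,0.0005,0],[0,0,0,0,0,0.0005,0],[0,0,0,0,0,0.0005,0]]])

```text
time: 12.65
ee_pos: [0.5232, 0.0498, 0.0605]
eef_rot: [0.736, 0.677, 0.0, 0.0]
ft_force: [-1.2, 0.3, 7.7]
width: 0.0003
grip_force: 3.9
```

>>> step_arm(deltas=[[[0,0,0,0,0,0.0005,0],[0,0,0,0,0,0.0005,0],[0,0,0,0,0,0.0005,0]]])

```text
time: 13.02
ee_pos: [0.5232, 0.0498, 0.0604]
eef_rot: [0.736, 0.677, 0.0, 0.0]
ft_force: [-3.4, -0.5, 12.4]
width: 0.0003
grip_force: 6.3
```

>>> step_arm(deltas=[[[0,0,0,0,0,0.0005,0],[0,0,0,0,0,0.0005,0],[0,0,0,0,0,0.0005,0]]])

```text
time: 13.4
ee_pos: [0.5233, 0.0498, 0.0602]
eef_rot: [0.736, 0.677, 0.0, 0.0]
ft_force: [-5.7, -0.5, 17.1]
width: 0.0009
grip_force: 8.7
```

>>> step_arm(deltas=[[[0,0,0,0,0,-0.0008,0],[0,0,0,0.0005,0,-0.0008,0],[0,0,0,0.001,0,-0.0008,0],[0,0,0,0.001,0,-0.0008,0]]])

```text
time: 13.9
ee_pos: [0.5232, 0.05, 0.0604]
eef_rot: [0.736, 0.677, -0.0, 0.001]
ft_force: [-2.1, -2.9, 10.7]
width: 0.0005
grip_force: 5.3
```

>>> step_arm(deltas=[[[0,0,0,0.0005,0,0,0],[0,0,0,0.001,0,0,0],[0,0,0,0.001,0,0,0]]])

```text
time: 14.28
ee_pos: [0.5233, 0.0502, 0.0604]
eef_rot: [0.736, 0.677, -0.001, 0.001]
ft_force: [-2.3, -4.7, 11.8]
width: 0.0007
grip_force: 5.8
```

>>> step_arm(deltas=[[[0,0,0,0.0005,0,0,0],[0,0,0,0.001,0,0,0],[0,0,0,0.001,0,0,0]]])

```text
time: 14.65
ee_pos: [0.5233, 0.0508, 0.0604]
eef_rot: [0.736, 0.677, -0.001, 0.001]
ft_force: [-2.6, -7.1, 12.5]
width: 0.0002
grip_force: 5.9
```

>>> step_arm(deltas=[[[0,0,0,0.0005,0,-0.0003,0],[0,0,0,0.001,0,-0.0003,0],[0,0,0,0.001,0,-0.0003,0]]])

```text
time: 15.02
ee_pos: [0.5235, 0.0517, 0.0604]
eef_rot: [0.736, 0.677, -0.001, 0.001]
ft_force: [-1.4, -7.0, 8.9]
width: 0.0001
grip_force: 4.4
```

>>> step_arm(deltas=[[[0,0,0,0.0005,0,0,0],[0,0,0,0.001,0,0,0],[0,0,0,0.001,0,0,0]]])

```text
time: 15.4
ee_pos: [0.5237, 0.0528, 0.0605]
eef_rot: [0.736, 0.677, -0.001, 0.001]
ft_force: [-0.6, -6.1, 8.5]
width: 0.0003
grip_force: 4.1
```

>>> step_arm(deltas=[[[0,0,0,0.0005,0,0,0],[0,0,0,0.001,0,0,0],[0,0,0,0.001,0,0,0]]])

```text
time: 15.78
ee_pos: [0.5238, 0.0537, 0.0605]
eef_rot: [0.736, 0.677, -0.001, 0.001]
ft_force: [-0.9, -6.3, 8.0]
width: 0.0004
grip_force: 4.5
```

>>> step_arm(deltas=[[[0,0,0,0.0005,0,0,0],[0,0,0,0.001,0,0,0],[0,0,0,0.001,0,0,0]]])

```text
time: 16.15
ee_pos: [0.5238, 0.0542, 0.0604]
eef_rot: [0.736, 0.676, -0.001, 0.001]
ft_force: [-1.5, -7.8, 9.0]
width: 0.0007
grip_force: 5.2
```

>>> step_arm(deltas=[[[0,0,0,0.0005,0,0,0],[0,0,0,0.001,0,0,0],[0,0,0,0.001,0,0,0]]])

```text
time: 16.52
ee_pos: [0.5238, 0.0546, 0.0605]
eef_rot: [0.737, 0.676, -0.001, 0.001]
ft_force: [-1.9, -9.9, 9.9]
width: 0.0002
grip_force: 6.0
```

```bash
python3 - <<'E'
from h import *
c=cams.camera('side');a=cv2.imread('pics/side1.png').mean(2)
# 4th-hole row profile & rib bottom edge along sleeve axis
b=c['img'].mean(2)
for v in range(196,226): print(v,a[v,255:265].astype(int),b[v,255:265].astype(int))
E
```

```text
196 [219 219 216 181 130 110 107 107 106 107] [233 233 228 172  69  21  21  22  22  22]
197 [219 219 216 175 123 108 103  99  96  99] [233 233 230 177  79  22  19  21  22  23]
198 [220 219 210 164 116 106  93  81  76  80] [233 233 225 165  69  22  19  23  23  22]
199 [219 213 187 142 112 105  90  75  72  71] [233 231 215 148  61  22  22  24  24  21]
200 [218 204 158 116 107 106  97  91  89  87] [233 226 192 127  61  37  35  35  31  27]
201 [217 194 141  99  94  96  95  96  99 100] [231 207 143  87  68  60  57  55  54  50]
202 [217 183 118  74  71  72  73  77  83  86] [230 188 110  75  72  71  70  70  70  70]
203 [217 182 115  70  64  64  65  65  65  65] [230 186 106  73  71  70  71  72  72  71]
204 [217 181 114  70  63  63  63  64  64  63] [230 185 107  74  71  71  70  71  71  71]
205 [217 180 114  70  64  64  63  64  64  64] [230 186 105  74  70  70  70  70  70  70]
206 [217 180 112  73  67  67  68  67  67  66] [230 186 105  73  70  71  72  71  72  71]
207 [215 175 114  88  85  87  86  86  86  86] [230 182 100  74  73  72  72  71  72  72]
208 [211 165 115 106 104 103 105 105 105 105
[... 759 characters left out ...]
0 109 108 109 108 109 108 108 108] [101  75  72  72  73  72  72  72  72  72]
218 [117 109 108 108 108 108 109 109 108 107] [89 73 72 72 72 72 72 72 72 72]
219 [114 109 108 108 108 108 109 109 109 106] [81 73 72 72 72 72 72 72 72 72]
220 [112 108 109 108 108 108 109 108 109 106] [74 72 72 72 72 72 71 72 71 72]
221 [110 108 108 108 109 108 109 108 108 104] [73 72 72 73 72 72 72 72 72 71]
222 [110 108 108 108 109 108 108 108 107  99] [73 73 72 72 72 72 72 71 71 71]
223 [109 109 108 109 109 109 109 109 109 104] [72 72 72 73 72 72 73 72 72 68]
224 [111 109 109 109 109 110 110 113 116 116] [72 72 72 72 72 73 73 73 72 72]
225 [119 114 109 109 110 112 116 121 124 122] [72 72 72 71 73 72 74 76 81 89]
```

>>> step_arm(deltas=[[[0,0,0,0.0005,0,0,0],[0,0,0,0.001,0,0,0],[0,0,0,0.001,0,0,0]]])

```text
time: 16.95
ee_pos: [0.5239, 0.0552, 0.0604]
eef_rot: [0.737, 0.676, -0.002, 0.001]
ft_force: [-2.0, -12.0, 9.8]
width: 0.0002
grip_force: 6.3
```

>>> step_arm(deltas=[[[0,0,0,0.0005,0,0,0],[0,0,0,0.001,0,0,0],[0,0,0,0.001,0,0,0]]])

```text
time: 17.32
ee_pos: [0.5239, 0.0556, 0.0604]
eef_rot: [0.737, 0.676, -0.002, 0.002]
ft_force: [-2.2, -11.7, 11.6]
width: 0.0002
grip_force: 7.3
```

>>> step_arm(deltas=[[[0,0,0,0.0005,0,0,0],[0,0,0,0.001,0,0,0],[0,0,0,0.001,0,0,0]]])

```text
time: 17.7
ee_pos: [0.5239, 0.0559, 0.0604]
eef_rot: [0.737, 0.676, -0.002, 0.002]
ft_force: [-3.3, -15.1, 12.7]
width: 0.0004
grip_force: 8.5
```

>>> step_arm(deltas=[[[0,0,0,0.0005,0,-0.0003,0],[0,0,0,0.001,0,-0.0003,0],[0,0,0,0.001,0,-0.0003,0]]])

```text
time: 18.08
ee_pos: [0.5239, 0.0565, 0.0604]
eef_rot: [0.737, 0.676, -0.003, 0.002]
ft_force: [-2.9, -14.4, 10.2]
width: 0.0005
grip_force: 8.7
```

>>> step_arm(deltas=[[[0,0,0,0.0005,0,0,0],[0,0,0,0.001,0,0,0],[0,0,0,0.001,0,0,0]]])

```text
time: 18.45
ee_pos: [0.5243, 0.0604, 0.0605]
eef_rot: [0.736, 0.676, -0.001, 0.001]
ft_force: [0.9, -6.8, 5.3]
width: 0.0008
grip_force: 4.8
```

>>> step_arm(deltas=[[[0,0,0,0.001,0,0,0],[0,0,0,0.002,0,0,0],[0,0,0,0.003,0,-0.0004,0],[0,0,0,0.004,0,-0.0008,0],[0,0,0,0.004,0,-0.0008,0]]])

```text
time: 19.08
ee_pos: [0.5245, 0.0643, 0.0606]
eef_rot: [0.736, 0.676, -0.001, 0.001]
ft_force: [3.2, -6.0, -1.6]
width: 0.0005
grip_force: 3.5
```

>>> step_arm(deltas=[[[0,0,0,0.001,0,0,0],[0,0,0,0.002,0,0,0],[0,0,0,0.003,0,0,0],[0,0,0,0.004,0,0,0],[0,0,0,0.004,0,0,0]]])

```text
time: 19.7
ee_pos: [0.5248, 0.0683, 0.0606]
eef_rot: [0.736, 0.676, -0.001, 0.001]
ft_force: [3.9, -6.7, -2.2]
width: 0.0003
grip_force: 3.5
```

>>> step_arm(deltas=[[[0,0,0,0.0015,0,0,0],[0,0,0,0.003,0,0,0],[0,0,0,0.0045,0,0,0],[0,0,0,0.006,0,0,0],[0,0,0,0.0075,0,0,0],[0,0,0,0.009,0,0,0],[0,0,0,0.0105,0,0,0],[0,0,0,0.012,0,0,0],[0,0,0,0.0135,0,0,0],[0,0,0,0.015,0,0,0],[0,0,0,0.016,0,0,0],[0,0,0,0.016,0,0,0]]])

```text
time: 21.2
ee_pos: [0.5256, 0.0866, 0.061]
eef_rot: [0.736, 0.677, -0.0, -0.0]
ft_force: [-0.7, -2.2, -1.6]
width: 0.0005
grip_force: 1.0
```

```bash
python3 - <<'E'
from h import *
c=cams.camera('side');b=c['img'].mean(2)
print(b[196:232,248:272].astype(int)); s=readout.read_state();print(s['ee_pos'],s['ft_force'])
E
```

```text
[[ 28  28  27  28  27  28  29  28  31  43  60  67  67  66  61  46  34  31
   32  31  30  31  30  32]
 [ 28  27  28  28  28  26  27  27  30  46  55  53  50  52  48  37  29  28
   29  31  32  30  32  31]
 [ 28  27  27  27  28  27  27  28  31  46  43  30  29  37  34  28  27  27
   26  29  28  28  28  27]
 [ 57  59  55  50  44  41  34  29  29  38  31  20  23  28  30  27  26  28
   27  26  28  29  27  29]
 [137 155 148 133 117 103  88  57  30  25  19  20  20  23  25  28  27  26
   27  27  26  27  27  27]
 [199 223 220 211 198 188 176 123  49  22  18  17  22  23  23  27  26  26
   26  29  28  32  32  32]
 [214 231 233 233 232 231 228 175  79  23  17  17  22  22  24  23  22  23
   25  33  44  60  67  66]
 [223 234 235 234 235 235 232 192 102  31  12  18  21  23  22  20  16  15
   23  52  67  98 116 121]
 [228 234 235 235 234 235 233 211 135  48  16  18  23  21  21  21  14  13
   27  71  85 121 145 157]
 [228 234 235 235 235 235 234 229 173  72  20  17  23  21  24  20  15  15
   36  79  93 126 149 162]
 [230 234 235 235 234 235 235 231 182  85  26  20  22  22  22  19  17  20
   53  82  96 12
[... 1909 characters left out ...]
159 209 232 235 235]
 [235 235 235 233 189 109  76  73  74  74  75  75  75  75  73  71  70 112
  143 159 210 233 235 235]
 [235 235 235 232 184 102  75  73  72  73  73  73  73  73  73  70  74 121
  149 162 212 233 235 235]
 [235 235 234 226 169  91  73  73  72  72  73  73  73  73  72  70  80 125
  152 181 222 234 235 235]
 [235 235 232 209 139  82  73  73  73  73  73  73  73  73  72  69  90 130
  150 195 227 234 235 235]
 [234 233 221 170 104  75  73  73  73  73  73  73  73  73  73  71 103 130
  134 161 203 226 233 234]
 [215 213 185 132  88  74  73  73  74  73  74  73  73  73  73  71 103 121
  121 127 150 192 214 217]]
[0.52560906 0.08658158 0.06100277] [-1.40815068 -2.54938285 -1.20818556]
```

>>> step_arm(deltas=[[[0,0,0,0.0005,0,0,0],[0,0,0,0.001,0,0,0],[0,0,0,0.001,0,0,0]]])

```text
time: 21.62
ee_pos: [0.5259, 0.0877, 0.0613]
eef_rot: [0.736, 0.677, -0.0, -0.0]
ft_force: [-1.6, -1.9, -2.0]
width: 0.0003
grip_force: 1.2
```

>>> step_arm(deltas=[[[0,0,0,0.0005,0,0,0],[0,0,0,0.001,0,0,0],[0,0,0,0.001,0,0,0]]])

```text
time: 22.0
ee_pos: [0.5261, 0.0885, 0.0613]
eef_rot: [0.736, 0.677, -0.0, 0.0]
ft_force: [-1.6, -4.0, -0.4]
width: 0.0006
grip_force: 1.7
```

>>> step_arm(deltas=[[[0,0,0,0.0005,0,0,0],[0,0,0,0.001,0,0,0],[0,0,0,0.001,0,0,0]]])

```text
time: 22.38
ee_pos: [0.5261, 0.0889, 0.0613]
eef_rot: [0.736, 0.677, -0.001, 0.0]
ft_force: [-4.1, -6.1, 1.0]
width: 0.0003
grip_force: 2.9
```

>>> step_arm(deltas=[[[0,0,0,0.0005,0,0,0],[0,0,0,0.001,0,0,0],[0,0,0,0.001,0,0,0]]])

```text
time: 22.75
ee_pos: [0.5262, 0.0892, 0.0613]
eef_rot: [0.736, 0.677, -0.001, 0.0]
ft_force: [-4.0, -7.4, 1.5]
width: 0.0003
grip_force: 4.0
```

```bash
python3 - <<'E'
from h import *
c=cams.camera('side');b=c['img'].mean(2);a=cv2.imread('pics/side1.png').mean(2)
def cen(im,v0,v1,u0,u1,th):
    w=np.clip(im[v0:v1,u0:u1]-th,0,None);V,U=np.mgrid[v0:v1,u0:u1];return (w*U).sum()/w.sum(),(w*V).sum()/w.sum()
p0=cen(a,209,215,257,265,112);p1=cen(b,219,229,255,262,78)
print(p0,p1);print(b[216:232,250:266].astype(int))
for z in(.045,.055,.065,.07):
    q0,q1=at_z(c,p0,z),at_z(c,p1,z);print(z,np.linalg.norm(q1-q0)*1000, (q1-q0))
h2=((180+.5)/4.4-.5+225,(263+.5)/4.4-.5+130)
print([np.linalg.norm(at_z(c,p0,z)-at_z(c,h2,z)) for z in(.045,.055,.065,.07)])
E
```

```text
(np.float64(261.06792237442914), np.float64(211.68036529680361)) (np.float64(258.42693190512625), np.float64(223.66258607498088))
[[235 235 235 231 178  91  71  72  72  72  72  71  72  71  71  66]
 [235 235 235 231 178  91  71  72  71  72  72  71  71  72  71  67]
 [235 235 234 226 169  89  71  72  73  72  72  72  72  72  72  69]
 [234 235 233 214 146  84  73  72  73  72  74  74  73  72  72  71]
 [235 235 233 198 123  79  74  74  73  73  73  72  73  73  72  73]
 [235 235 232 189 109  76  75  77  76  74  74  74  73  73  72  76]
 [235 235 231 185 102  76  81  89  90  89  85  79  75  73  70  81]
 [235 235 226 170  89  75  88 102 106 106 102  91  78  73  70  86]
 [235 233 214 146  83  77  94 106 107 107 106  93  78  73  70  97]
 [235 233 198 123  79  76  88  96  97  99  98  85  75  72  71 106]
 [235 232 189 110  77  72  74  77  79  81  81  76  73  71  70 112]
 [235 232 183 103  75  72  73  73  73  74  73  73  73  70  75 121]
 [234 227 170  90  73  73  73  73  73  72  73  74  72  70  80 125]
 [233 213 145  84  72  73  72  73  72  73  72  74  73  71  90 129]
 [223 179 117  78  73  72  73  74  73  72  74  73  72  71 102 128]
 [187 134  90  74  73  73  72  73  73  73  73  73  73  70 101 113]]
0.045 37.52344615871765 [0.00396985 0.03731286 0.        ]
0.055 37.09738606301073 [ 3.92477059e-03  3.68891885e-02 -2.22044605e-16]
0.065 36.67132596730382 [0.00387969 0.03646552 0.        ]
0.07 36.4582959194503 [0.00385716 0.03625369 0.        ]
[np.float64(0.0742574375957249), np.float64(0.07341428127060605), np.float64(0.07257112494548718), np.float64(0.07214954678292758)]
```

>>> step_arm(deltas=[[[0,0,0,-0.002,0,0,0],[0,0,0,-0.005,0,-0.001,0],[0,0,0,-0.006,0,-0.004,0],[0,0,0,-0.006,0,-0.01,0],[0,0,0,-0.006,0,-0.03,0],[0,0,0,-0.006,0,-0.06,0],[0,0,0,-0.006,0,-0.1,0],[0,0,0,-0.006,0,-0.14,0],[0,0,0,-0.006,0,-0.14,0]]])

```text
time: 23.92
ee_pos: [0.5277, 0.0856, 0.2059]
eef_rot: [0.736, 0.677, 0.003, 0.002]
ft_force: [-0.7, 0.4, -1.0]
width: 0.0008
grip_force: 0.0
```

```bash
python3 - <<'E'
from h import *
c=shot('side','s10.png');b=c['img']
cv2.imwrite('pics/s10c.png',cv2.resize(b[160:260,215:315,::-1],None,fx=6,fy=6,interpolation=2)); s=readout.read_state();print(s['ee_pos'],s['ft_force'])
E
```

```text
[0.52679093 0.08511276 0.20369012] [0.17133874 0.01916999 0.37419521]
```

View pics/s10c.png

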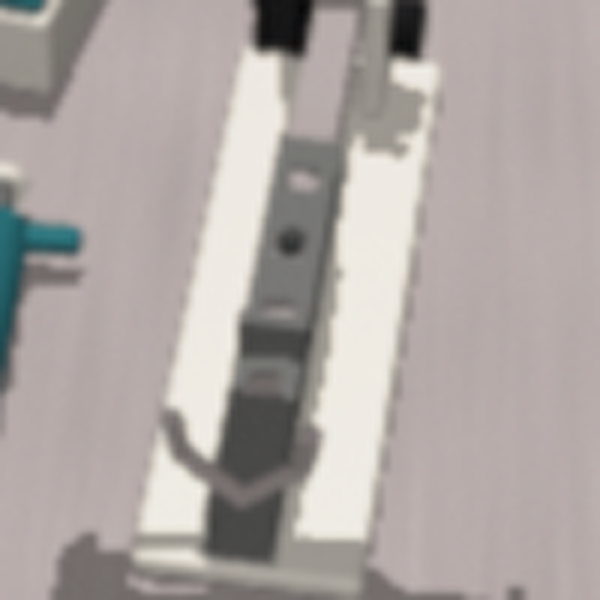

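```bash
python3 - <<'E'
from h import *
a=cv2.imread('pics/side1.png').mean(2);b=cv2.imread('pics/s10.png').mean(2)
print(a[195:204,258:270].astype(int));print(b[195:206,258:270].astype(int))
E
```

```text
[[194 145 112 107 108 108 108 108 107 107 106  96]
 [181 130 110 107 107 106 107 107 108 108 105  91]
 [175 123 108 103  99  96  99 104 107 108 105  88]
 [164 116 106  93  81  76  80  92 103 107 106  87]
 [142 112 105  90  75  72  71  85 101 107 103  86]
 [116 107 106  97  91  89  87  99 107 106  99  87]
 [ 99  94  96  95  96  99 100 102 104 103  91  91]
 [ 74  71  72  73  77  83  86  87  89  86  77  98]
 [ 70  64  64  65  65  65  65  66  66  64  66 102]]
[[213 160 123 118 118 118 119 118 118 119 117 107]
 [199 143 121 119 118 118 118 118 118 118 117 102]
 [193 136 120 118 111 107 109 116 118 118 116  97]
 [182 128 116 108  94  84  87 102 114 119 115  95]
 [171 125 115  91  70  69  70  85 108 118 113  96]
 [160 123 112  85  58  58  59  85 110 117 109  97]
 [143 122 118  92  61  54  64  94 114 117 105 102]
 [136 121 126 113  91  86  96 110 117 116  99 109]
 [128 119 119 118 116 116 120 121 118 116  98 114]
 [126 119 119 119 119 118 119 119 119 113  96 122]
 [123 119 118 119 118 119 118 119 118 109  95 125]]
```

```bash
python3 -c "
from h import *
print(r.close_job())"
```

```text
the job is handed in; nothing more can be done
None
```

I pressed the button flush and slid the sleeve out about 36 mm. The last picture shows the button popped up in the very next hole. The gripper is lifted clear and the job was handed in at about 24 s; no verdict came back.

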